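Move the reorder marker to the amber jar

TASK

On this medicine shelf a pulled-out knob marks the container straight behind it for reordering. The container marked now has been restocked and the squat amber glass jar is running low instead: push the knob that is out fully home, and pull the knob in front of the jar fully out until it clicks. Leave the other two knobs home and do not shift any of the containers.

Things in the scene. Friction and masses are not known exactly. Their poses are not given: they have to be found in the camera images.
- shelf: white melamine shelf unit fixed to the table, 200 deep (x) x 460 wide (y) x 90 mm high, with a 30 mm rim at the back and at the ends; origin at the centre of its underside; x points from its front face (100 mm from the origin, towards the robot) to its back, so knobs pull out along its -x; z up. The containers stand on its top
- knob_a (a joint): black plastic knob on a steel stem 14 mm thick, sliding straight out of the shelf's front face (towards the shelf's -x) on a click detent: 0 = fully home, 0.040 m = fully out; it is sprung to one end or the other, the hump lies half-way (about 5 N to get over). Axis 55 mm above the table. The four knobs are alike, in a row 110 mm apart; each belongs to the container straight behind it.
- knob_a_grip (a point): centre of the knob's head, on the slide axis and moving with it. The head is a cylinder of 36 mm diameter and 30 mm long, lying along the shelf's x; its back is 28 mm clear of the small metal plate on the face when home. When home this point is 47 mm in front of the shelf's front face, when out 87 mm.
- knob_b (a joint): black plastic knob on a steel stem 14 mm thick, sliding straight out of the shelf's front face (towards the shelf's -x) on a click detent: 0 = fully home, 0.040 m = fully out; it is sprung to one end or the other, the hump lies half-way (about 5 N to get over). Axis 55 mm above the table. The four knobs are alike, in a row 110 mm apart; each belongs to the container straight behind it.
- knob_b_grip (a point): centre of the knob's head, on the slide axis and moving with it. The head is a cylinder of 36 mm diameter and 30 mm long, lying along the shelf's x; its back is 28 mm clear of the small metal plate on the face when home. When home this point is 47 mm in front of the shelf's front face, when out 87 mm.
- knob_c (a joint): black plastic knob on a steel stem 14 mm thick, sliding straight out of the shelf's front face (towards the shelf's -x) on a click detent: 0 = fully home, 0.040 m = fully out; it is sprung to one end or the other, the hump lies half-way (about 5 N to get over). Axis 55 mm above the table. The four knobs are alike, in a row 110 mm apart; each belongs to the container straight behind it.
- knob_c_grip (a point): centre of the knob's head, on the slide axis and moving with it. The head is a cylinder of 36 mm diameter and 30 mm long, lying along the shelf's x; its back is 28 mm clear of the small metal plate on the face when home. When home this point is 47 mm in front of the shelf's front face, when out 87 mm.
- knob_d (a joint): black plastic knob on a steel stem 14 mm thick, sliding straight out of the shelf's front face (towards the shelf's -x) on a click detent: 0 = fully home, 0.040 m = fully out; it is sprung to one end or the other, the hump lies half-way (about 5 N to get over). Axis 55 mm above the table. The four knobs are alike, in a row 110 mm apart; each belongs to the container straight behind it.
- knob_d_grip (a point): centre of the knob's head, on the slide axis and moving with it. The head is a cylinder of 36 mm diameter and 30 mm long, lying along the shelf's x; its back is 28 mm clear of the small metal plate on the face when home. When home this point is 47 mm in front of the shelf's front face, when out 87 mm.
- tub: tall white plastic vitamin tub, 72 mm diameter, 148 mm high; closed, loose, stands on the shelf about 105 mm behind its front face, straight behind one knob; origin at the centre of its underside, z up
- jar: squat amber glass jar with a narrower black lid, 82 mm diameter, 66 mm high; closed, loose, stands on the shelf about 105 mm behind its front face, straight behind one knob; origin at the centre of its underside, z up
- pill: teal pill bottle with white flip cap, 54 mm diameter, 104 mm high; closed, loose, stands on the shelf about 105 mm behind its front face, straight behind one knob; origin at the centre of its underside, z up
- tin: rectangular steel tin with lid, 64 x 80 mm, 50 mm high; closed, loose, stands on the shelf about 105 mm behind its front face, straight behind one knob; origin at the centre of its underside, z up
Things that resemble listed ones, but are neither listed nor needed, are in the scene too. What is shaped like the pill but pink or red is not meant.

How it is judged:
At the end, for the whole second after the job is handed in: The jar's knob is out by more than 36 of its 40 mm, the other three knobs are within 4 mm of home, all at rest, and every container stands upright (within 0.15 rad) within 20 mm of where it started (value of joint knob_b above 0.036 m and value of joint each of knob_a, knob_c, knob_d below 0.004 m and velocity of joint knob_a between -0.01 and 0.01 m/s and velocity of joint knob_b between -0.01 and 0.01 m/s and velocity of joint knob_c between -0.01 and 0.01 m/s and velocity of joint knob_d between -0.01 and 0.01 m/s and distance of each of tub, jar, pill, tin from where it was at the start of the episode below 0.02 m and angle between each of tub, jar, pill, tin's own z axis and vertical below 0.15 rad); the robot touches nothing.
It fails at once if one of the two knobs that are neither marked nor the jar's is pulled out 15 mm or more (value of joint any of knob_a, knob_d above 0.015 m).
It fails at once if a container is shifted more than 20 mm or tipped by more than 0.3 rad (distance of any of tub, jar, pill, tin from where it was at the start of the episode above 0.02 m or angle between any of tub, jar, pill, tin's own z axis and vertical above 0.3 rad).
It also fails if it takes over 43 s, if anything falls off the work surface, if the arm or the gripper's body presses on something with over 40 N, if the wrist force passes 120 N, or if a joint passes its speed limit or range.

ROBOT

A 6-joint arm with a two-finger parallel gripper is mounted at the origin on the work surface. World frame = base frame: x ahead of the robot, y to its left, z up, the work surface at z = 0. Lengths are in m, angles in rad, forces in N, time in s.
With the tool pointing down it reaches from about 0.35 to 0.775 m from the base axis. Payload 7.3 kg.
Tool frame: the origin (TCP) lies on the front face of the gripper's body, between the roots of the fingers; the fingertips stand ahead of it and the grasp point (between the pads) lies 47 mm ahead of it (finger_overhang is the z of the fingertips in the tool frame, in m); z points along the fingers, y is the line along which they close (so a half turn about z gives the same grasp; the last joint's range is limited). The gripper opens to 92 mm and grips with 3 to 60 N. Pads are 19 mm wide; open, the fingers measure 130 mm over their backs; the gripper's body (75 mm by 190 mm) begins 47 mm behind the grasp point.
Start: joints at [-0.146, 0.342, 1.524, -0, 1.275, -0.146], TCP at [0.525, 0, 0.292] pointing down, gripper open.
Joint ranges: [-2.53, 2.53], [-0.77, 2.02], [0.04, 2.7], [-1, 4.14], [0.28, 2.66], [-3.11, 3.11]. Speed limits (rad/s): [2.57, 2.57, 3.14, 3.14, 3.14, 3.14].

INTERFACE

Orientations are given as [roll, pitch, yaw] about the fixed x, y, z axes, in that order (R = Rz(yaw) Ry(pitch) Rx(roll)).
In Python, from cell import * gives the robot as it stands. The module is installed in compiled form; this text tells all that it offers.
- The arm moves only by the tool arm_command, never from a script. Its argument "series" is a list of rows, each an object of numbers: "x", "y", "z": the shift along the tool's x, y, z in mm; "rx", "ry", "rz": the turn, a rotation vector about the tool's x, y, z in degrees. A call has 1 to 20 rows; each row is the pose to reach, as a shift and turn from the pose commanded when the call began, along the tool's axes at that moment; what a row does not reach only later rows make up. A row lasts 1/10 s, in which the tool goes at most 50 mm and 8.59 degrees, less where a joint would pass 70% of its speed; a pose out of reach is approached as far as the arm can. A call with a gripper value outside its range is refused whole. "hand" is the finger opening in mm, from 0 to 91.8, set as the call begins (left out, the last holds). The fingers move at their own pace and stop on an object; "squeeze" is the grip in N (left out, the last holds). Time passes only in rows, so rows that repeat a pose let the fingers close. It gives the time, the measured TCP pose, the force, the opening and the grip force at its end, in the units of the state.
- observe(): the state, without advancing time (a new reading comes with each control period).
- read_camera(name): name is "scene" or "side" or "wrist"; returns a dict with "pixels" (400x640x3 uint8, blue, green, red), "K" (3x3 intrinsics, pixels), "rvec" (rotation vector, rad) and "tvec" (3), from world to camera coordinates, as OpenCV has them. Camera axes: x right, y down, z forward; pixel columns grow to the right and rows downward; lengths in m; the calibration is good to about 2 mm. The wrist camera is an equidistant fisheye: a pixel r from the principal point sees the ray r / f radians off the axis. A picture is of the moment at which its call begins. There is no depth.
- hand_in(): hands the job in; it is judged then, once.
Trained networks look in a picture, given as the dict that the camera call returned (one of the last four; its "shot" number tells which), for a name from the list of things; names that differ only in an ending like _2 or _b are one class to them, and where a whole thing is asked for, a point or a joint stands for the part that bears it (a point fixed in the world has none). Each returns a list of dicts, best first, with "confidence" (0 to 1); they miss things now and then, are a little off and sometimes report something else, mostly with a low value. They report only what shows in the picture. A call takes as long as a camera call. They do not tell look-alikes from the thing itself.
- boxes_of(picture, query): "point" ([x, y, z] in m, in world coordinates, good to about 4 mm: the middle of the surface that is visible of it).
- trace(picture, query): "pixels" (400x640 bool, what is visible of it).
- mark_of(picture, query): "point" ([x, y, z] in m, in world coordinates, good to about 4 mm: a listed point, or the origin of a listed thing).
The state is a dict: "time": time; "qpos": joint angles; "qvel": joint speeds; "joint_efforts": joint torques, N m; "tool_pos": TCP position; "tool_rot": TCP orientation; "contact_force": force on the tool from outside, world axes, zero at the start; "torque": the same for the moment, N m; "opening": finger opening in m; "grip_force": force on a finger pad.
Only numpy, scipy, OpenCV 4.12 (cv2) and the standard library are available. Lean on these libraries where they do the work, as an engineer would, in place of code of your own. Each camera call takes 0.05 s, during which the arm holds its last target. There are 200 camera calls.

## Working session

There is one attempt and no reset: what is moved stays moved. The work goes in short steps, Python scripts to look and compute and a tool call to move; the robot and the scene stay as the last step left them, time stands still between calls to the robot, and variables do not carry over. Pictures are saved under pics/ and viewed, at most 10 in all, crops included, and the job is handed in when it is done.

Besides the shell and the picture viewer there is one more tool, called after "Emit:" as name(argument=value, ...), one argument or row to a line, values as JSON. arm_command: Moves the arm, as the interface text tells. Its arguments: {"type":"object","properties":{"series":{"type":"array"},"hand":{"type":"number"},"squeeze":{"type":"number"}},"required":["series"]}

```bash
mkdir -p pics; python3 - <<'E'
from cell import *
import cv2,numpy as np
s=observe();print(s['time'],s['tool_pos'],s['tool_rot'],s.get('finger_overhang'))
for n in("scene","side"):
    p=read_camera(n);cv2.imwrite(f"pics/{n}0.png",p["pixels"])
    print(n,p['tvec'],p['rvec'])
    for q in("knob_a_grip","tub","jar","pill","tin","shelf"):
        print(q,[(np.round(d['point'],3).tolist(),round(d['confidence'],2)) for d in mark_of(p,q)])
try: print(finger_overhang)
except Exception as e: print(e)
E
```

```text
0.0 [5.24693611e-01 5.55700374e-05 2.91548576e-01] [-3.14008021e+00 -2.13217353e-04  1.57075620e+00] None
scene [ 0.25524425 -0.35555628  1.32294175] [ 1.42162687  2.02590202 -0.97931377]
knob_a_grip [([0.479, 0.175, 0.056], 0.43)]
tub [([0.69, -0.129, 0.09], 0.64)]
jar [([0.658, 0.101, 0.089], 0.61), ([0.48, 0.175, 0.059], 0.42)]
pill [([0.679, -0.013, 0.086], 0.98), ([0.561, -0.266, -0.002], 0.84), ([0.858, -0.067, 0.0], 0.74), ([0.86, 0.05, -0.0], 0.58)]
tin [([0.637, 0.209, 0.088], 0.66)]
shelf [([0.651, 0.037, -0.001], 0.69), ([0.478, 0.176, 0.057], 0.42)]
side [-0.46474566  0.36750182  0.55410208] [ 2.1131462  -0.8867193   0.44595418]
knob_a_grip [([0.484, 0.18, 0.057], 0.89)]
tub [([0.686, -0.129, 0.091], 0.83)]
jar [([0.654, 0.1, 0.089], 0.6)]
pill [([0.561, -0.268, -0.002], 0.79), ([0.677, -0.013, 0.085], 0.67), ([0.855, 0.053, -0.004], 0.62)]
tin [([0.636, 0.208, 0.092], 0.96)]
shelf [([0.653, 0.037, 0.002], 0.79)]
0.0655
```

View pics/scene0.png

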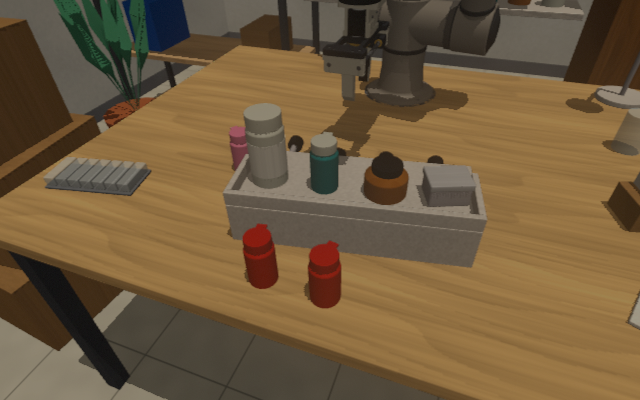

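View pics/side0.png

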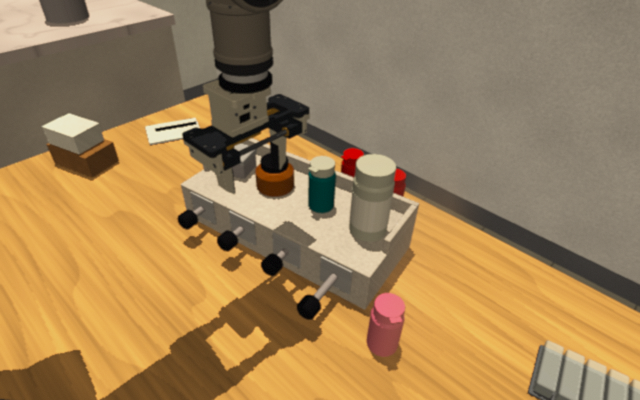

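The side view shows knob heads at about (188,219), (228,240) and (272,264), which are home, and one at (309,307), which is out. They belong to tin, jar, pill and tub in that order. So I push the tub's knob in and pull the jar's out. Next I refine the knob positions.

```bash
python3 - <<'E'
from cell import *
import cv2,numpy as np
p=read_camera("side");R=cv2.Rodrigues(p['rvec'])[0];K=p['K'];t=np.ravel(p['tvec']);C=-R.T@t
g=(p['pixels'].max(2)<45).astype(np.uint8)
n,l,st,ce=cv2.connectedComponentsWithStats(g)
P=[]
for u in((188,219),(228,240),(272,264),(309,307)):
    i=l[u[1],u[0]];d=R.T@np.linalg.solve(K,[*ce[i],1]);w=C+d*(0.055-C[2])/d[2]
    P.append(w);print(i,st[i],ce[i],w.round(4))
P=np.array(P);v=P[2]-P[0];print("spacing",np.linalg.norm(v[:2])/2,"yaw",np.degrees(np.arctan2(v[0],-v[1])))
w=read_camera("wrist");Rw=cv2.Rodrigues(w['rvec'])[0];c=-Rw.T@np.ravel(w['tvec']);print("wrist cam",c, Rw[2])
E
```

```text
19 [179 210  19  18 235] [187.62553191 218.91489362] [0.4811 0.1768 0.055 ]
20 [218 231  20  19 269] [227.1598513  240.14126394] [0.5002 0.069  0.055 ]
21 [262 254  21  22 312] [271.71153846 264.08974359] [ 0.5193 -0.0397  0.055 ]
22 [297 296  23  23 378] [308.17460317 306.81746032] [ 0.4978 -0.155   0.055 ]
spacing 0.10993116523187904 yaw 9.995797331464441
wrist cam [0.52534958 0.06696938 0.38394117] [ 0.00153235 -0.24782911 -0.96880255]
```

Emit:
arm_command(
  series=[
    {"x": -40, "y": -7, "rz": -8},
    {"x": -80, "y": -14, "rz": -16},
    {"x": -120, "y": -21, "rz": -24},
    {"x": -155, "y": -27, "rz": -32},
    {"x": -155, "y": -27, "rz": -40},
    {"x": -155, "y": -27, "rz": -48},
    {"x": -155, "y": -27, "rz": -56},
    {"x": -155, "y": -27, "rz": -64},
    {"x": -155, "y": -27, "rz": -72},
    {"x": -155, "y": -27, "rz": -80},
    {"x": -155, "y": -27, "rz": -88},
    {"x": -155, "y": -27, "rz": -96},
    {"x": -155, "y": -27, "rz": -100},
    {"x": -155, "y": -27, "z": 40, "rz": -100},
    {"x": -155, "y": -27, "z": 80, "rz": -100},
    {"x": -155, "y": -27, "z": 90, "rz": -100},
    {"x": -155, "y": -27, "z": 90, "rz": -100},
  ],
  hand=65,
  squeeze=25,
)

```text
invalid input
```

Emit:
arm_command(
  series=[
    {"x": -40, "y": -7, "z": 0, "rx": 0, "ry": 0, "rz": -8},
  ],
  hand=65,
  squeeze=25,
)

```text
time: 0.9
tool_pos: [0.5185, -0.0374, 0.2923]
tool_rot: [3.141, -0.001, 1.715]
contact_force: [0.8, -1.0, 0.9]
opening: 0.0873
grip_force: 0.0
```

Emit:
arm_command(
  series=[
    {"x": -40, "y": -12, "z": 0, "rx": 0, "ry": 0, "rz": -8},
    {"x": -80, "y": -24, "z": 0, "rx": 0, "ry": 0, "rz": -16},
    {"x": -111, "y": -36, "z": 0, "rx": 0, "ry": 0, "rz": -24},
    {"x": -111, "y": -36, "z": 0, "rx": 0, "ry": 0, "rz": -32},
    {"x": -111, "y": -36, "z": 0, "rx": 0, "ry": 0, "rz": -40},
    {"x": -111, "y": -36, "z": 0, "rx": 0, "ry": 0, "rz": -48},
    {"x": -111, "y": -36, "z": 0, "rx": 0, "ry": 0, "rz": -56},
    {"x": -111, "y": -36, "z": 0, "rx": 0, "ry": 0, "rz": -64},
    {"x": -111, "y": -36, "z": 0, "rx": 0, "ry": 0, "rz": -72},
    {"x": -111, "y": -36, "z": 0, "rx": 0, "ry": 0, "rz": -80},
    {"x": -111, "y": -36, "z": 0, "rx": 0, "ry": 0, "rz": -88},
    {"x": -111, "y": -36, "z": 0, "rx": 0, "ry": 0, "rz": -92},
    {"x": -111, "y": -36, "z": 40, "rx": 0, "ry": 0, "rz": -92},
    {"x": -111, "y": -36, "z": 80, "rx": 0, "ry": 0, "rz": -92},
    {"x": -111, "y": -36, "z": 90, "rx": 0, "ry": 0, "rz": -92},
    {"x": -111, "y": -36, "z": 90, "rx": 0, "ry": 0, "rz": -92},
    {"x": -111, "y": -36, "z": 90, "rx": 0, "ry": 0, "rz": -92},
  ],
)

```text
time: 2.6
tool_pos: [0.4987, -0.1553, 0.2037]
tool_rot: [-3.14, 0.002, -2.967]
contact_force: [-0.1, 0.3, 0.2]
opening: 0.0648
grip_force: 0.0
```

```bash
python3 - <<'E'
from cell import *
import cv2
s=observe();print(s['time'],s['qpos'])
cv2.imwrite("pics/side1.png",read_camera("side")["pixels"])
E
```

```text
2.6 [-4.48715721e-01  4.25213899e-01  1.66145188e+00  1.83706703e-05
  1.05254491e+00 -2.19408448e+00]
```

View pics/side1.png

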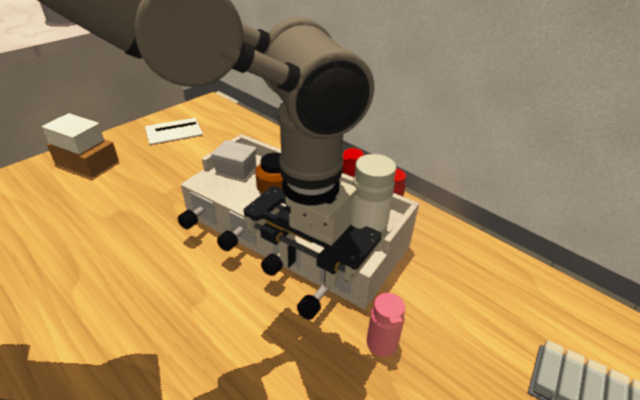

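The gripper is aligned over the head of the knob that is out, at about (309,307). I'll descend a little high, so the body clears the pink bottle, and grip.

Emit:
arm_command(
  series=[
    {"x": 0, "y": 0, "z": 40, "rx": 0, "ry": 0, "rz": 0},
    {"x": 0, "y": 0, "z": 70, "rx": 0, "ry": 0, "rz": 0},
    {"x": 0, "y": 0, "z": 90, "rx": 0, "ry": 0, "rz": 0},
    {"x": 0, "y": 0, "z": 91, "rx": 0, "ry": 0, "rz": 0},
    {"x": 0, "y": 0, "z": 91, "rx": 0, "ry": 0, "rz": 0},
  ],
)

```text
time: 3.15
tool_pos: [0.4987, -0.1553, 0.1126]
tool_rot: [-3.14, 0.002, -2.967]
contact_force: [0.3, 0.4, -0.2]
opening: 0.0648
grip_force: 0.0
```

Emit:
arm_command(
  series=[
    {"x": 0, "y": 0, "z": 0, "rx": 0, "ry": 0, "rz": 0},
    {"x": 0, "y": 0, "z": 0, "rx": 0, "ry": 0, "rz": 0},
    {"x": 0, "y": 0, "z": 0, "rx": 0, "ry": 0, "rz": 0},
    {"x": 0, "y": 0, "z": 0, "rx": 0, "ry": 0, "rz": 0},
    {"x": 0, "y": 0, "z": 0, "rx": 0, "ry": 0, "rz": 0},
    {"x": 0, "y": 0, "z": 0, "rx": 0, "ry": 0, "rz": 0},
    {"x": 0, "y": 0, "z": 0, "rx": 0, "ry": 0, "rz": 0},
    {"x": 0, "y": 0, "z": 0, "rx": 0, "ry": 0, "rz": 0},
  ],
  hand=20,
  squeeze=25,
)

```text
time: 3.95
tool_pos: [0.4981, -0.1555, 0.1117]
tool_rot: [-3.14, 0.001, -2.967]
contact_force: [-1.4, -5.0, 4.8]
opening: 0.0349
grip_force: 25.0
```

Emit:
arm_command(
  series=[
    {"x": -6, "y": 0, "z": 0, "rx": 0, "ry": 0, "rz": 0},
    {"x": -12, "y": 0, "z": 0, "rx": 0, "ry": 0, "rz": 0},
    {"x": -18, "y": 0, "z": 0, "rx": 0, "ry": 0, "rz": 0},
    {"x": -24, "y": 0, "z": 0, "rx": 0, "ry": 0, "rz": 0},
    {"x": -30, "y": 0, "z": 0, "rx": 0, "ry": 0, "rz": 0},
    {"x": -35, "y": 0, "z": 0, "rx": 0, "ry": 0, "rz": 0},
    {"x": -39, "y": 0, "z": 0, "rx": 0, "ry": 0, "rz": 0},
    {"x": -40, "y": 0, "z": 0, "rx": 0, "ry": 0, "rz": 0},
    {"x": -40, "y": 0, "z": 0, "rx": 0, "ry": 0, "rz": 0},
  ],
)

```text
time: 4.85
tool_pos: [0.5376, -0.1485, 0.1117]
tool_rot: [-3.14, 0.001, -2.967]
contact_force: [-0.2, -5.9, 6.6]
opening: 0.035
grip_force: 25.0
```

Emit:
arm_command(
  series=[
    {"x": 0, "y": 0, "z": 0, "rx": 0, "ry": 0, "rz": 0},
    {"x": 0, "y": 0, "z": 0, "rx": 0, "ry": 0, "rz": 0},
    {"x": 0, "y": 0, "z": 0, "rx": 0, "ry": 0, "rz": 0},
    {"x": 0, "y": 0, "z": 0, "rx": 0, "ry": 0, "rz": 0},
    {"x": 0, "y": 0, "z": 0, "rx": 0, "ry": 0, "rz": 0},
    {"x": 0, "y": 0, "z": 0, "rx": 0, "ry": 0, "rz": 0},
  ],
  hand=60,
)

```text
time: 5.45
tool_pos: [0.5371, -0.1478, 0.1111]
tool_rot: [3.141, -0.0, -2.967]
contact_force: [1.0, -0.5, 0.3]
opening: 0.0599
grip_force: 0.0
```

Emit:
arm_command(
  series=[
    {"x": 0, "y": 0, "z": -40, "rx": 0, "ry": 0, "rz": 0},
    {"x": 0, "y": 0, "z": -80, "rx": 0, "ry": 0, "rz": 0},
    {"x": 0, "y": 0, "z": -95, "rx": 0, "ry": 0, "rz": 0},
    {"x": 0, "y": 40, "z": -95, "rx": 0, "ry": 0, "rz": 0},
    {"x": -1, "y": 80, "z": -95, "rx": 0, "ry": 0, "rz": 0},
    {"x": -1, "y": 120, "z": -95, "rx": 0, "ry": 0, "rz": 0},
    {"x": -1, "y": 160, "z": -95, "rx": 0, "ry": 0, "rz": 0},
    {"x": -1, "y": 200, "z": -95, "rx": 0, "ry": 0, "rz": 0},
    {"x": -1, "y": 220, "z": -95, "rx": 0, "ry": 0, "rz": 0},
    {"x": -1, "y": 220, "z": -95, "rx": 0, "ry": 0, "rz": 0},
    {"x": -1, "y": 220, "z": -95, "rx": 0, "ry": 0, "rz": 0},
  ],
)

```text
time: 6.55
tool_pos: [0.5001, 0.0688, 0.2063]
tool_rot: [-3.141, 0.0, -2.966]
contact_force: [-0.2, -0.9, 0.5]
opening: 0.0599
grip_force: 0.0
```

```bash
python3 - <<'E'
from cell import *
import cv2
cv2.imwrite("pics/side2.png",read_camera("side")["pixels"])
E
```

```text
(no output)
```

View pics/side2.png

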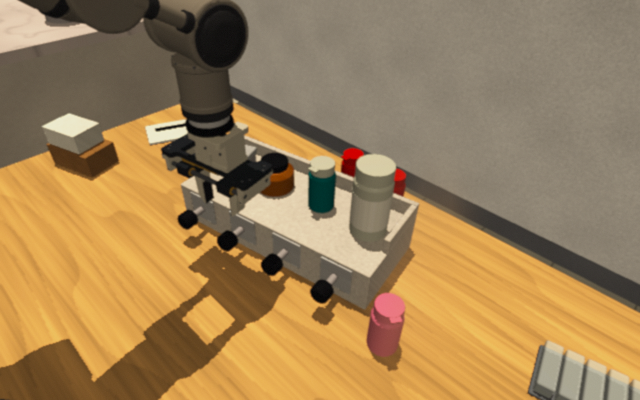

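The tub's knob is now home, at (321,290), and the containers have not moved. Next is the jar's knob at (228,240).

Emit:
arm_command(
  series=[
    {"x": 0, "y": 0, "z": 40, "rx": 0, "ry": 0, "rz": 0},
    {"x": 0, "y": 0, "z": 70, "rx": 0, "ry": 0, "rz": 0},
    {"x": 0, "y": 0, "z": 92, "rx": 0, "ry": 0, "rz": 0},
    {"x": 0, "y": 0, "z": 97, "rx": 0, "ry": 0, "rz": 0},
    {"x": 0, "y": 0, "z": 97, "rx": 0, "ry": 0, "rz": 0},
  ],
)

```text
time: 7.1
tool_pos: [0.5001, 0.0679, 0.1088]
tool_rot: [3.141, -0.001, -2.969]
contact_force: [-0.2, -0.2, -0.6]
opening: 0.0601
grip_force: 0.0
```

Emit:
arm_command(
  series=[
    {"x": 0, "y": 0, "z": 0, "rx": 0, "ry": 0, "rz": 0},
    {"x": 0, "y": 0, "z": 0, "rx": 0, "ry": 0, "rz": 0},
    {"x": 0, "y": 0, "z": 0, "rx": 0, "ry": 0, "rz": 0},
    {"x": 0, "y": 0, "z": 0, "rx": 0, "ry": 0, "rz": 0},
    {"x": 0, "y": 0, "z": 0, "rx": 0, "ry": 0, "rz": 0},
    {"x": 0, "y": 0, "z": 0, "rx": 0, "ry": 0, "rz": 0},
    {"x": 0, "y": 0, "z": 0, "rx": 0, "ry": 0, "rz": 0},
    {"x": 0, "y": 0, "z": 0, "rx": 0, "ry": 0, "rz": 0},
  ],
  hand=20,
  squeeze=30,
)

```text
time: 7.9
tool_pos: [0.5005, 0.0683, 0.11]
tool_rot: [-3.14, 0.001, -2.967]
contact_force: [-0.7, -5.8, 5.2]
opening: 0.0352
grip_force: 30.0
```

Emit:
arm_command(
  series=[
    {"x": 6, "y": 0, "z": 0, "rx": 0, "ry": 0, "rz": 0},
    {"x": 12, "y": 0, "z": 0, "rx": 0, "ry": 0, "rz": 0},
    {"x": 18, "y": 0, "z": 0, "rx": 0, "ry": 0, "rz": 0},
    {"x": 24, "y": 0, "z": 0, "rx": 0, "ry": 0, "rz": 0},
    {"x": 30, "y": 0, "z": 0, "rx": 0, "ry": 0, "rz": 0},
    {"x": 35, "y": 0, "z": 0, "rx": 0, "ry": 0, "rz": 0},
    {"x": 39, "y": 0, "z": 0, "rx": 0, "ry": 0, "rz": 0},
    {"x": 40, "y": 0, "z": 0, "rx": 0, "ry": 0, "rz": 0},
    {"x": 40, "y": 0, "z": 0, "rx": 0, "ry": 0, "rz": 0},
  ],
)

```text
time: 8.8
tool_pos: [0.4611, 0.0614, 0.11]
tool_rot: [-3.14, 0.002, -2.967]
contact_force: [-0.6, -6.5, 6.5]
opening: 0.0349
grip_force: 30.0
```

Emit:
arm_command(
  series=[
    {"x": 0, "y": 0, "z": 0, "rx": 0, "ry": 0, "rz": 0},
    {"x": 0, "y": 0, "z": 0, "rx": 0, "ry": 0, "rz": 0},
    {"x": 0, "y": 0, "z": 0, "rx": 0, "ry": 0, "rz": 0},
    {"x": 0, "y": 0, "z": 0, "rx": 0, "ry": 0, "rz": 0},
    {"x": 0, "y": 0, "z": 0, "rx": 0, "ry": 0, "rz": 0},
    {"x": 0, "y": 0, "z": 0, "rx": 0, "ry": 0, "rz": 0},
    {"x": 0, "y": 0, "z": -30, "rx": 0, "ry": 0, "rz": 0},
    {"x": 0, "y": 0, "z": -70, "rx": 0, "ry": 0, "rz": 0},
    {"x": 0, "y": 0, "z": -110, "rx": 0, "ry": 0, "rz": 0},
    {"x": 0, "y": 0, "z": -150, "rx": 0, "ry": 0, "rz": 0},
    {"x": 0, "y": 0, "z": -150, "rx": 0, "ry": 0, "rz": 0},
    {"x": 0, "y": 0, "z": -150, "rx": 0, "ry": 0, "rz": 0},
  ],
  hand=60,
)

```text
time: 10.0
tool_pos: [0.4607, 0.062, 0.2597]
tool_rot: [-3.141, 0.002, -2.967]
contact_force: [0.3, -0.4, -1.3]
opening: 0.0598
grip_force: 0.0
```

```bash
python3 - <<'E'
from cell import *
import cv2,numpy as np
p=read_camera("side");cv2.imwrite("pics/side3.png",p["pixels"])
R=cv2.Rodrigues(p['rvec'])[0];C=-R.T@np.ravel(p['tvec'])
n,l,st,ce=cv2.connectedComponentsWithStats((p['pixels'].max(2)<45).astype(np.uint8))
for i in range(1,n):
    if 150<st[i,4]<500:
        d=R.T@np.linalg.solve(p['K'],[*ce[i],1]);print(ce[i].round(),(C+d*(.055-C[2])/d[2]).round(4))
E
```

```text
[274. 163.] [0.7479 0.207  0.055 ]
[188. 219.] [0.4812 0.1767 0.055 ]
[212. 252.] [0.4602 0.0617 0.055 ]
[272. 264.] [ 0.5195 -0.0394  0.055 ]
[322. 291.] [ 0.5387 -0.1476  0.055 ]
```

View pics/side3.png

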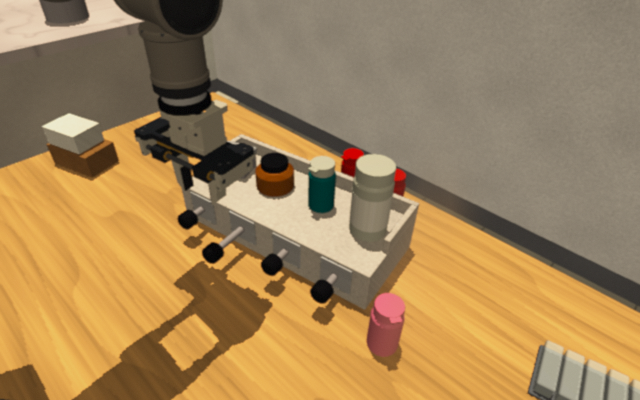

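The jar's knob at (212,252) is out by about 40 mm, and the other three are home. The containers have not moved and the gripper is clear.

```bash
python3 -c "
from cell import *
print(hand_in())"
```

```text
the job is handed in; nothing more can be done
None
```

I pushed the tub's knob fully home and pulled the jar's knob out about 40 mm; the last picture shows the other two knobs home and the containers unmoved, and I handed the job in (no verdict was returned).

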